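# Load a power supply into a sloped track and bolt it in

### The job

Mount the small black power supply on the sloped bench stand: its metal foot only goes into the stand's track from the open upper end, so start it in there and slide it down until it is fully home against the end stop. Then push the stand's sliding bolt all the way across the open end so that the supply is locked in, and let go. Leave the tape measure, the bit case and the blue pliers lying where they are.

Things in the scene. Friction and masses are not known exactly. Their poses are not given: they have to be found in the camera images.
- unit_centre (a point): Centre of the loose power supply's black box: 90 mm long (x) x 51 wide (y) x 30 high (z up). It is screwed on an aluminium foot whose underside is 41 mm below this point; 0.25 to 0.5 kg in all. It starts standing on its foot on the bench right of the stand, turned up to 35 degrees. Take it across its width. Same both ways round: either end may go first.
- foot (a point): Centre of the underside of the supply's foot (axes as unit_centre). From below: a flange 90 long x 40 wide x 6 mm thick, its last 8 mm at each end only 32 wide and 5 thick as a lead-in; a neck 24 wide, 80 long, up to 22 mm above the underside; a plate 46 wide from 22 to 26 mm; then the black box.
- track: Aluminium track fixed on the grey stand, which stands fast on the bench. Origin: on the track's floor, centre line, at the face of the end stop (22 mm high) at the low end, which is on the left. x runs 25 degrees up the slope, roughly to the right (within 20 degrees), to the open end; y across it, away from the robot; z square to its floor, up. Track 61 mm wide outside; floor 36 mm over the bench at the origin.
- entry (a point): Middle of the track's floor where side walls and lips begin, 88 mm up the slope from the stop (axes as track). Walls 45 mm apart, about 49 at the entry; lips leave a gap of 30 mm for the neck; 10 mm of height under them, their top 14 mm over the floor (16 at the entry). The bare floor, 61 mm wide, goes on 64 mm farther up as a landing where the foot can be laid.
- home (a point): Where the centre of the black box is when the supply is home: 45 mm up the slope from the stop face, on the centre line, 41 mm over the track's floor (axes as track).
- keeper (a joint): Steel sliding bolt at the open end, in m: 0 to 0.004 at the start (drawn back towards the robot), 0.050 shut, right across the track. Slides along the track's +y, takes 2 to 3 N, no spring, stays where left. Its bar, 10 mm square, crosses 94 to 104 mm up the slope from the stop, 3 to 13 mm over the floor: 4 mm clear of the foot when that is home, else it strikes the foot.
- knob (a point): Upright round knob of the bolt, to push or pinch: 12 mm thick (cap 17), parallel to the track's z, from 13 to 50 mm over the level of the track's floor; this point is on its axis, 36 mm over that level. It is 99 mm up the slope from the stop and 100 mm from the centre line on the robot's side when drawn back, 50 mm when shut. Guide straps inward of it are up to 16 mm over floor level.
- tape_measure_centre (a point): Bystander: yellow tape measure, 37 x 81 x 62 mm high, point at its centre. Not to be moved.
- bit_case_centre (a point): Bystander: small grey bit case, 55 x 74 x 38 mm high, point at its centre. Not to be moved.
- blue_pliers_centre (a point): Bystander: blue pliers lying flat, 50 x 159 x 13 mm, point at the middle. Not to be moved.
There are look-alikes about, which are no part of the job. Leave any green or turquoise look-alike of the part that bears unit_centre alone.

How it is judged:
By the outcome, as a careful person would: the job done as asked, in the order asked, and still so for the second after the job is handed in, with the robot touching nothing.
It also fails if it takes over 45 s, if anything falls off the work surface, if the arm or the gripper's body presses on something with over 40 N, if the wrist force passes 120 N, or if a joint passes its speed limit or range.

### The arm

A 7-joint arm with a two-finger parallel gripper is mounted at the origin on a cart in front of the work surface, level with it; the furniture and walls round the work are solid. World frame = base frame: x ahead of the robot, y to its left, z up, the work surface at z = 0. Lengths are in m, angles in rad, forces in N, time in s.
With the tool pointing down it reaches from about 0.35 to 0.9 m from the base axis. Payload 8.1 kg.
Tool frame: the origin (TCP) lies on the centre line of the jaws, within the pads' length; the fingertips stand 19 mm ahead of it and the grasp point (between the pads) is the TCP (arm.tip_reach is the distance from the TCP to the fingertips, in m); z points along the fingers, y is the line along which they close (so a half turn about z gives the same grasp; the last joint's range is limited). The gripper opens to 92 mm and grips with 3 to 60 N. Pads are 19 mm wide; open, the fingers measure 130 mm over their backs; the gripper's body (75 mm by 190 mm) begins 47 mm behind the grasp point.
Start: joints at [1.106, 0.434, 0.025, 1.573, -0.012, 1.134, -0.075], TCP at [0.221, -0.585, 0.217] pointing down, gripper open.
Joint ranges: [-2.62, 2.62], [-0.44, 2.09], [-1.27, 1.32], [0.08, 2.57], [-1.32, 4.46], [0.12, 2], [-2.74, 2.74]. Speed limits (rad/s): [2.22, 2.22, 3.01, 3.01, 3.14, 3.14, 3.14].

### API

Orientations are given as a rotation vector (axis times angle).
In Python, from cell import arm gives the robot as it stands.
- The arm moves only by the tool arm_command, never from a script. Its argument "targets" is a list that holds one entry, the list of rows, each a list of 6 numbers: the shift along the tool's x, y, z in m, then the turn, a rotation vector about the tool's x, y, z in rad. A call has 1 to 10 rows; each row shifts and turns the commanded pose from where the row before left it, along the tool's axes as they then stand; what a row does not reach is not made up. A row lasts 1/8 s, in which the tool goes at most 62.5 mm and 10.7 degrees, less where a joint would pass 70% of its speed; a pose out of reach is approached as far as the arm can. A call with a gripper value outside its range is refused whole. "jaw" is the finger opening in m, from 0 to 0.0918, set as the call begins (left out, the last holds). The fingers move at their own pace and stop on an object; "newtons" is the grip in N (left out, the last holds). Time passes only in rows, so rows that do not move let the fingers close. It gives the time, the measured TCP pose, the force, the opening and the grip force at its end, in the units of the state.
- arm.observe(): the state, without advancing time (a new reading comes with each control period).
- arm.get_image(name): name is "scene" or "top" or "wrist"; returns a dict with "pixels" (420x560x3 uint8, red, green, blue), "z_map" (420x560 float32, m along the optical axis (not along the pixel's ray), 0 where there is no reading), "fx", "fy", "cx", "cy" (pixels), "xyz" and "rotation" of the camera in the world; the wrist camera has in their place "T_tool_cam" (4x4, takes a point from camera to tool coordinates, whose origin is the TCP and whose axes are the flange's). Camera axes: x right, y down, z forward; pixel columns grow to the right and rows downward; lengths in m; the calibration is good to about 2 mm. The wrist camera is an equidistant fisheye: a pixel r from the principal point sees the ray r / f radians off the axis. A picture is of the moment at which its call begins: read the wrist's pose just before it.
- arm.sign_off(): hands the job in; it is judged then, once.
The state is a dict: "clock": time; "joints": joint angles; "dq": joint speeds; "joint_efforts": joint torques, N m; "position": TCP position; "ee_rot": TCP orientation; "force": force on the tool from outside, world axes, zero at the start; "ft_torque": the same for the moment, N m; "width": opening from 0.0 (shut) to 1.0 (fully open); "gripper_force": force on a finger pad.
Only numpy, scipy, OpenCV 4.12 (cv2) and the standard library are available. Lean on these libraries where they do the work, as an engineer would, in place of code of your own. Each camera call takes 0.05 s, during which the arm holds its last target. There are 200 camera calls.

## Working session

There is one attempt and no reset: what is moved stays moved. The work goes in short steps, Python scripts to look and compute and a tool call to move; the robot and the scene stay as the last step left them, time stands still between calls to the robot, and variables do not carry over. Pictures are saved under pics/ and viewed, at most 10 in all, crops included, and the job is handed in when it is done.

Besides the shell and the picture viewer there is one more tool, called after "Request:" as name([rows], argument=value, ...), one row to a line, values as JSON. arm_command: Moves the arm, as the interface text tells. Its arguments: {"type":"object","properties":{"targets":{"type":"array","items":{"type":"array","items":{"type":"array","items":{"type":"number"}}}},"jaw":{"type":"number"},"newtons":{"type":"number"}},"required":["targets"]}

```bash
mkdir -p pics; ls; python3 - <<'E'
from cell import arm
import cv2,numpy as np
s=arm.observe();print(s['clock'],s['position'],s['ee_rot'])
for n in("scene","top"):
    d=arm.get_image(n);np.savez(f'{n}0.npz',**d)
    print(n,d['xyz'],d['rotation'],d['fx'],d['cx'],d['cy'])
    cv2.imwrite(f'pics/{n}0.png',cv2.resize(d['pixels'][:,:,::-1],(800,600)))
E
```

```text
pics
0.0 [ 0.22097201 -0.58408713  0.21656029] [-3.08888919e+00 -5.64854497e-01  6.95717649e-04]
scene [ 0.48886167 -0.88550511  1.53609191] [-2.62833836  0.08102905 -0.038691  ] 480.76168631903727 278.6238635145003 210.45280355708275
top [ 0.46651045 -0.05787054  1.30708761] [-2.16671649  2.22421984 -0.10268791] 444.23102896066024 281.32095180842975 206.9708786933212
```

View pics/scene0.png

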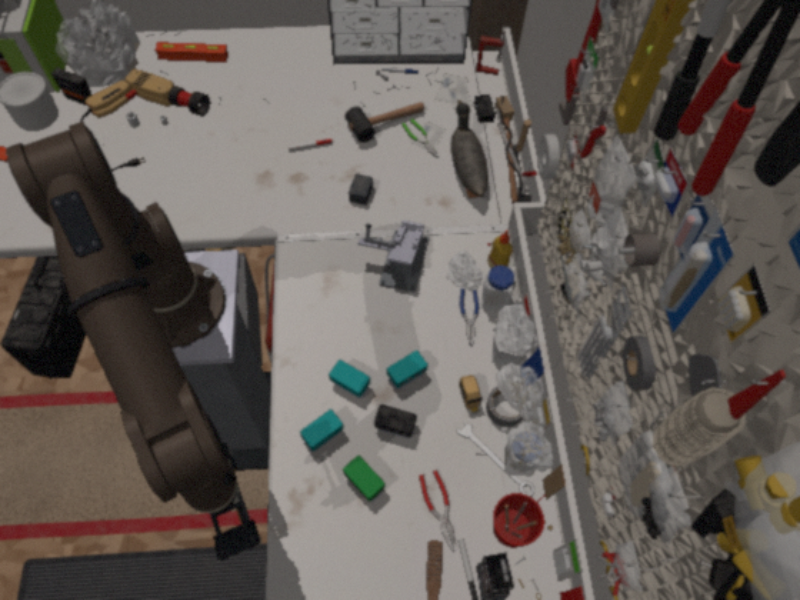

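View pics/top0.png

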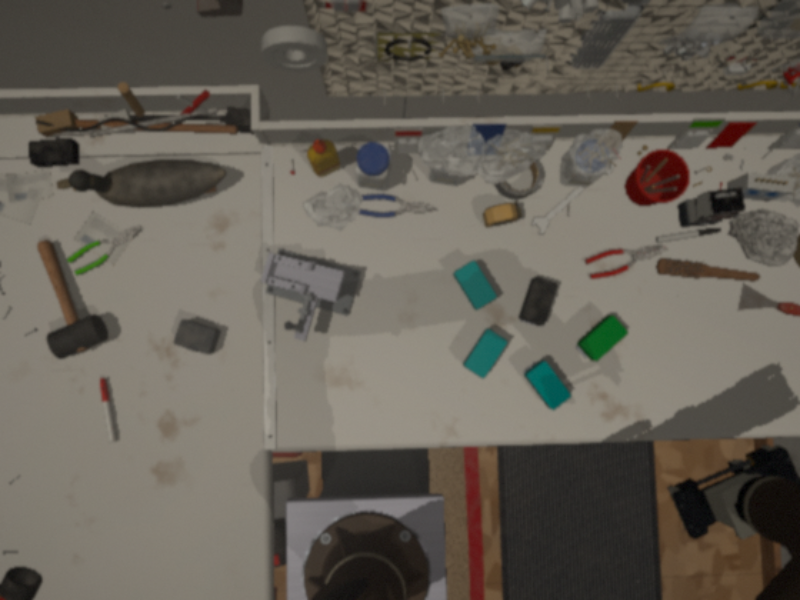

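The scene shows one black box at scene (396,420) and top (540,300). The look-alikes are turquoise at top (477,285), (486,352) and (548,383), and green at (603,337). Only the black one fits the description. The stand is at top (310,285), with its knob around (293,325).

```bash
cat > h.py <<'E'
import numpy as np,cv2
from scipy.spatial.transform import Rotation as R
def cloud(d):
    v,u=np.mgrid[0:420,0:560];z=d['z_map']
    p=np.stack([(u-d['cx'])/d['fx']*z,(v-d['cy'])/d['fy']*z,z],-1)
    return p@R.from_rotvec(d['rotation']).as_matrix().T+d['xyz']
E
python3 - <<'E'
from h import *
T=np.load('top0.npz');S=np.load('scene0.npz')
def crop(d,x0,y0,w,h,W,H): return cv2.resize(d['pixels'][y0:y0+h,x0:x0+w,::-1],(W,H),interpolation=cv2.INTER_CUBIC)
a=crop(T,180,165,90,75,400,333);b=crop(T,310,170,140,117,400,333)
c=crop(S,240,145,75,62,400,267);e=crop(S,200,230,120,80,400,267)
cv2.imwrite('pics/crop0.png',np.vstack([np.hstack([a,b]),np.hstack([c,e])]))
P=cloud(T);c=T['pixels'].astype(int)
for nm,d,(x0,x1,y0,y1) in(('top',T,(355,397,185,232)),('scene',S,(255,300,275,312))):
    P=cloud(d);q=P[y0:y1,x0:x1].reshape(-1,3);px=d['pixels'][y0:y1,x0:x1].reshape(-1,3).astype(int)
    m=(abs(q[:,2]-.056)<.008)&(px.max(1)-px.min(1)<30)
    r=cv2.minAreaRect(q[m][:,:2].astype(np.float32)*1000);print(nm,m.sum(),r,np.median(q[m][:,2]),q[m].mean(0))
    print(' bench z',np.median(q[q[:,2]<.02][:,2]))
    # sanity
P=cloud(T)
print('z map stand (mm), top rows 168..240 step 4')
for v in range(168,240,4): print(v,[int(1000*P[v,u,2]) for u in range(182,258,4)])
E
```

```text
top 557 ((540.786376953125, -359.0811767578125), (50.265682220458984, 90.79203033447266), 69.5129165649414) 0.05615357271461896 [ 0.54023538 -0.35832848  0.05618017]
 bench z 0.0004944234884728393
scene 411 ((534.3980712890625, -358.58380126953125), (52.78954315185547, 89.70868682861328), 68.33558654785156) 0.05525078933064553 [ 0.53446458 -0.36004573  0.05537812]
 bench z -0.00026761357281168685
z map stand (mm), top rows 168..240 step 4
168 [0, -2, 2, -1, 0, 0, 3, -4, 0, 1, 0, -1, 2, -5, 4, -5, 0, 0, 0]
172 [0, 1, 1, 1, 0, 0, 0, 0, 5, -1, -1, 3, -2, 0, 1, -1, 5, 0, 0]
176 [0, 6, 5, 7, 8, 4, 4, 3, -3, 0, -2, -8, 0, 1, 2, -1, -3, -1, 0]
180 [2, 4, 51, 52, 51, 62, 7, 7, 9, 9, -1, 1, 2, 1, 5, 0, 0, 2, 0]
184 [-4, 51, 51, 31, 54, 63, 69, 74, 74, 90, 8, 2, 6, 9, -3, 0, 4, 0, 1]
188 [-4, 50, 46, 38, 43, 45, 53, 59, 65, 71, 75, 81, 81, 95, 9, 9, 8, 0, 3]
192 [0, 56, 46, 36, 48, 55, 53, 60, 67, 71, 82, 81, 92, 93, 98, 9, 7, 10, 0]
196 [3, 48, 55, 57, 64, 66, 58, 62, 71, 73, 78, 87, 87, 95, 100, 10, 6, 5, 0]
200 [0, 3, 12, 16, 66, 72, 80, 79, 73, 75, 84, 84, 90, 91, 95, 7, 5, 4, 1]
204 [2, 9, 6, 5, 13, 5, 5, 76, 81, 80, 84, 87, 97, 97, 7, 9, 1, -2, 0]
208 [-1, 2, 0, 0, 0, 7, 6, 7, 92, 96, 86, 90, 94, 95, 8, 11, 7, 0, 0]
212 [0, 7, 0, -2, 0, 0, 0, -2, 93, 77, 5, 10, 6, 7, 4, 12, 0, 2, 0]
216 [0, 1, 1, -2, 1, -1, 2, 88, 91, 84, 0, 0, 7, 8, 7, 8, 1, 1, 1]
220 [-1, -1, 2, 2, 3, 0, 2, 87, 85, 83, 1, 7, 0, -2, 1, 5, -1, 3, -1]
224 [6, 6, 0, 2, 0, 117, -1, 89, 80, 1, 0, -2, 0, -2, 1, 0, -1, 0, 2]
228 [-1, 0, 5, -4, 0, 118, 114, 91, 76, -2, 0, -1, -3, -2, 0, -1, 2, -4, 3]
232 [1, 0, 2, -3, 0, 0, 1, 90, 81, -3, 2, -1, -1, 0, -1, -1, -2, -1, 0]
236 [3, 3, 1, 2, 5, -2, 0, 80, 78, 2, 0, -3, 0, -1, 0, 0, 0, 0, -1]
```

View pics/crop0.png

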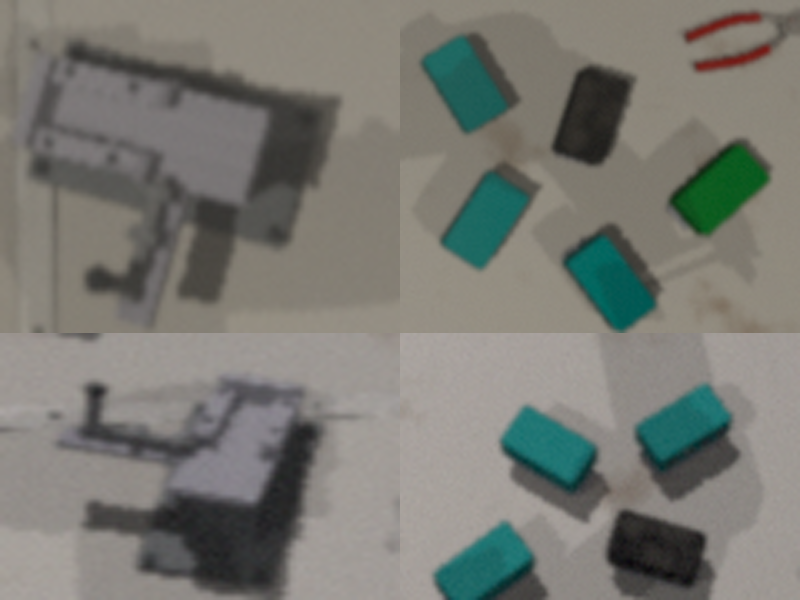

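The crop shows the dark box with a turquoise box on each side. Its centre is at crop (593,115), which is top raw (377,210). It is the only black one, so it is the unit. The stand's landing ends at crop (268,105) and (245,205), and the bolt's knob is at (100,280). Next I'll fit the track pose.

```bash
cat >> h.py <<'E'
c25,s25=np.cos(np.radians(25)),np.sin(np.radians(25))
def track(p):  # x0,y0 (m), yaw of horizontal uphill direction -> R,t
    x,y,a=p;Rz=R.from_euler('z',a).as_matrix()
    X=Rz@[c25,0,s25];Z=Rz@[-s25,0,c25];Y=np.cross(Z,X)
    return np.stack([X,Y,Z],1),np.array([x,y,.036])
def cost(p,q):
    M,t=track(p);w=(q-t)@M
    # vertical projection for low points
    h=(q-t)@np.array([np.cos(p[2]),np.sin(p[2]),0])
    low=q[:,2]<.02;x=np.where(low,h/c25,w[:,0]);y=w[:,1];z=w[:,2]
    inx=(x>-.006)&(x<.152)&(abs(y)<.0305)
    H=np.where((x<.088)&(abs(y)>.015),.014,0);H=np.where(x<0,.022,H)
    r=np.where(inx,abs(z-H),np.where(low,abs(q[:,2]),.012))
    r=np.minimum(r,.012);keep=~((y<-.03)&(x>.07)&(x<.125))
    return (r*keep).sum()/keep.sum()
def rows(cur,tgt,n):
    """cur,tgt=(pos,Rot); linear+slerp, as tool-frame rows"""
    w=(cur[1].inv()*tgt[1]).as_rotvec()/n;out=[]
    for i in range(n):
        Ri=cur[1]*R.from_rotvec(w*i)
        out.append([round(float(v),4) for v in [*Ri.inv().apply((np.array(tgt[0])-cur[0])/n),*w]])
    return str(out).replace(' ','')
E
python3 - <<'E'
from h import *
from scipy.optimize import minimize
from cell import arm
Q=[]
for nm,(x0,x1,y0,y1) in(('top',(176,262,164,245)),('scene',(240,315,140,212))):
    d=np.load(nm+'0.npz');q=cloud(d)[y0:y1,x0:x1].reshape(-1,3);q=q[(q[:,2]>-.02)&(q[:,2]<.2)]
    Q.append(q)
T=cloud(np.load('top0.npz'));print('corner',T[189,239],T[210,234],T[193,190])
for q in Q+[np.vstack(Q)]:
    best=min((minimize(cost,[x,y,np.radians(a)],args=(q,),method='Nelder-Mead',options=dict(initial_simplex=np.array([x,y,np.radians(a)])+np.array([[0,0,0],[.015,0,0],[0,.015,0],[0,0,.15]]))) for x in(.55,.57,.59) for y in(.08,.1,.12) for a in(-98,-108)),key=lambda r:r.fun)
    print(best.x[:2],np.degrees(best.x[2]),best.fun)
M,t=track(best.x);print(M,'entry',t+M@[.088,0,0],'knob',t+M@[.099,-.1,.036])
s=arm.observe();cur=(s['position'],R.from_rotvec(s['ee_rot']))
g=R.from_euler('z',-20.5,degrees=True)*R.from_euler('x',180,degrees=True)
print(rows(cur,([.538,-.359,.20],g),8))
E
```

```text
corner [0.6046084  0.02837276 0.09884216] [0.54719924 0.042701   0.10362763] [0.60252179 0.17108354 0.04707378]
[0.61619823 0.16498984] -106.65555759236275 0.003089394434547354
[0.60907262 0.16554204] -106.88069723327287 0.004040688015666313
[0.61644186 0.16527931] -107.37498802582164 0.0035734714499707034
[[-0.27064544  0.95437078  0.12620404]
 [-0.86495367 -0.2986242   0.40333452]
 [ 0.42261826  0.          0.90630779]] entry [0.59262506 0.08916339 0.07319041] knob [0.49875423 0.12403136 0.11046629]
[[0.047,-0.0123,0.0021,-0.0002,0.0001,0.0899],[0.0457,-0.0165,0.0021,-0.0002,0.0001,0.0899],[0.0441,-0.0205,0.0021,-0.0002,0.0001,0.0899],[0.042,-0.0244,0.0021,-0.0002,0.0001,0.0899],[0.0397,-0.0281,0.0021,-0.0002,0.0001,0.0899],[0.037,-0.0315,0.0021,-0.0002,0.0001,0.0899],[0.034,-0.0347,0.0021,-0.0002,0.0001,0.0899],[0.0308,-0.0376,0.0021,-0.0002,0.0001,0.0899]]
```

Request:
arm_command([
  [[0.047,-0.012,0.002,0,0,0.09],[0.046,-0.0165,0.002,0,0,0.09],[0.044,-0.0205,0.002,0,0,0.09],[0.042,-0.0245,0.002,0,0,0.09],[0.0395,-0.028,0.002,0,0,0.09],[0.037,-0.0315,0.002,0,0,0.09],[0.034,-0.0345,0.002,0,0,0.09],[0.031,-0.0375,0.002,0,0,0.09],[0,0,0,0,0,0],[0,0,0,0,0,0]],
], jaw=0.09)

```text
clock: 1.35
position: [0.5378, -0.3603, 0.2008]
ee_rot: [3.091, -0.559, -0.002]
force: [-1.2, -0.6, 0.3]
width: 0.981
gripper_force: 0.0
```

```bash
cat >> h.py <<'E'
def wcloud(d,s):
    v,u=np.mgrid[0:420,0:560].astype(float);x=(u-d['cx'])/d['fx'];y=(v-d['cy'])/d['fy']
    r=np.hypot(x,y)+1e-9;k=np.tan(np.minimum(r,1.4))/r;z=d['z_map']
    p=np.stack([x*k*z,y*k*z,z,np.ones_like(z)],-1)@np.array(d['T_tool_cam']).T
    return R.from_rotvec(s['ee_rot']).apply(p[...,:3].reshape(-1,3)).reshape(420,560,3)+s['position']
E
python3 - <<'E'
from h import *
from cell import arm
s=arm.observe();d=arm.get_image('wrist');np.savez('w1.npz',**d)
print(s['clock'],s['position'],s['ee_rot'],s['joints'],d['fx'],d['T_tool_cam'])
P=wcloud(d,s);q=P.reshape(-1,3);px=d['pixels'].reshape(-1,3).astype(int)
m=(abs(q[:,2]-.056)<.006)&(px.max(1)<90)&(px.max(1)-px.min(1)<25)&(np.hypot(q[:,0]-.538,q[:,1]+.359)<.075)&(d['z_map'].ravel()>0)
print(m.sum(),cv2.minAreaRect(q[m][:,:2].astype(np.float32)*1000),np.median(q[m],0),'bench',np.median(q[(abs(q[:,2])<.02)][:,2]))
im=d['pixels'][:,:,::-1].copy();im.reshape(-1,3)[m]=(0,0,255)
cv2.imwrite('pics/w1.png',im)
E
```

```text
1.35 [ 0.53783233 -0.36030135  0.20083552] [ 3.09111856e+00 -5.58571058e-01 -2.02715458e-03] [ 0.44429183  0.48368291  0.09511882  1.53892669 -0.04811326  1.122371
 -1.37886816] 325.19226210127806 [[-5.99756372e-04 -9.65028730e-01 -2.62143454e-01  7.07535568e-02]
 [ 9.99999178e-01 -8.75830378e-04  9.36302605e-04 -8.14401219e-04]
 [-1.13315211e-03 -2.62142677e-01  9.65028462e-01 -1.67737768e-01]
 [ 0.00000000e+00  0.00000000e+00  0.00000000e+00  1.00000000e+00]]
2112 ((539.1107788085938, -358.7308654785156), (47.29965591430664, 87.61070251464844), 68.62786865234375) [ 0.54629032 -0.36439953  0.056261  ] bench 0.00047944049289061486
```

View pics/w1.png

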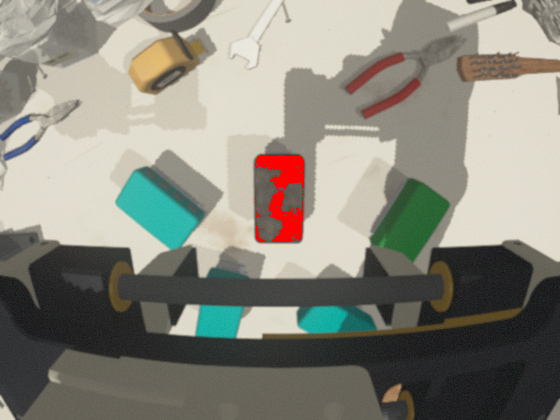

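The red-marked black box spans (254,154) to (304,243) and lies squarely between the jaws. The turquoise box's nearest corner is at (203,213), so I'll narrow the jaw before going down.

Request:
arm_command([
  [[0,-0.002,0.03,0,0,-0.015],[0,0,0.04,0,0,0],[0,0,0.04,0,0,0],[0,0,0.03,0,0,0],[0,0,0.015,0,0,0],[0,0,0,0,0,0]],
], jaw=0.072)

```text
clock: 2.15
position: [0.5381, -0.3588, 0.0459]
ee_rot: [-3.095, 0.538, 0.002]
force: [0.6, -0.2, 0.4]
width: 0.788
gripper_force: 0.0
```

Request:
arm_command([
  [[0,0,0,0,0,0],[0,0,0,0,0,0],[0,0,0,0,0,0],[0,0,0,0,0,0],[0,0,0,0,0,0],[0,0,0,0,0,0]],
], jaw=0.03, newtons=35)

```text
clock: 2.9
position: [0.5397, -0.3585, 0.047]
ee_rot: [3.095, -0.536, 0.002]
force: [-0.1, 0.5, 6.0]
width: 0.328
gripper_force: 2.9
```

Request:
arm_command([
  [[0,0,-0.03,0,0,0],[0,0,-0.05,0,0,0],[0,0,-0.05,0,0,0],[0,0,-0.05,0,0,0],[0,0,0,0,0,0]],
])

```text
clock: 3.52
position: [0.5411, -0.3595, 0.2309]
ee_rot: [3.093, -0.536, 0.011]
force: [-0.3, 0.2, -0.2]
width: 0.329
gripper_force: 0.0
```

The jaw closed to 30 mm without the box. I'll look before doing anything else.

```bash
python3 - <<'E'
from h import *
from cell import arm
s=arm.observe();d=arm.get_image('wrist');np.savez('w2.npz',**d)
t=arm.get_image('top');np.savez('t2.npz',**t)
print(s['position'],s['ee_rot'],s['width'])
a=d['pixels'][:,:,::-1];b=cv2.resize(t['pixels'][150:290,290:450,::-1],(480,420))
cv2.imwrite('pics/w2.png',cv2.resize(np.hstack([a,b]),(800,323)))
q=cloud(t);print([[int(1000*q[v,u,2]) for u in range(340,420,5)] for v in range(180,240,5)])
E
```

```text
[ 0.54108244 -0.35950238  0.23091033] [ 3.09275328 -0.53637616  0.01148268] 0.32901398143562965
[[0, -1, -6, 1, -3, -3, 346, 345, 344, 1, 1, 0, 405, 404, 446, 482], [2, 2, 4, 0, 1, 0, 346, 345, 346, 345, 348, 391, 403, 438, 466, 506], [3, 0, 2, 5, -2, 2, 348, 344, 348, 348, 361, 404, 401, 450, 483, 513], [56, -2, 1, 5, -2, 342, 342, 342, 349, 344, 376, 402, 403, 452, 484, 573], [50, -2, 2, 3, -1, 346, 347, 345, 344, 345, 388, 401, 406, 452, 478, 590], [55, 54, 7, 1, -1, 320, 347, 345, 323, 340, 402, 403, 405, 446, 469, 606], [53, 1, 0, 2, 4, -1, 55, 57, 61, 326, 327, 327, 403, 409, 593, 622], [4, 0, -1, 0, 0, 36, 57, 51, 1307, -1, -1, 3, 2, 319, 610, 636], [-4, -6, 6, -1, -3, 59, 53, 58, 51, 3, -1, 2, 2, -2, 617, 649], [4, -2, -3, -1, -1, 3, 8, 54, 51, 0, 0, 1, -2, 0, 2, 658], [53, 2, -1, -1, 1, -2, 2, -1, 6, -2, 1, -5, -1, -1, 647, 666], [58, 62, 57, 6, 0, -1, 0, -4, 0, 0, -1, 3, 0, -1, 661, 674]]
```

View pics/w2.png

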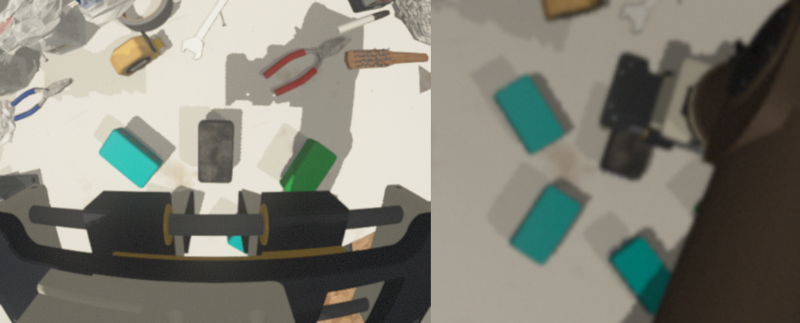

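The right half shows the black box still standing upright at about its old place, and the wrist view has it at (216,151). I'll measure it again.

```bash
python3 - <<'E'
from h import *
d=np.load('w2.npz');s=dict(position=[ 0.54108244,-0.35950238,0.23091033],ee_rot=[3.09275328,-0.53637616,0.01148268])
P=wcloud(d,s);q=P.reshape(-1,3);px=d['pixels'].reshape(-1,3).astype(int)
for lo,hi in((.045,.07),(.03,.045),(.07,.12)):
    m=(q[:,2]>lo)&(q[:,2]<hi)&(px.max(1)<110)&(px.max(1)-px.min(1)<30)&(np.hypot(q[:,0]-.538,q[:,1]+.359)<.085)
    if m.sum()>20: print(lo,m.sum(),cv2.minAreaRect(q[m][:,:2].astype(np.float32)*1000),np.percentile(q[m][:,2],[5,50,95]))
v=195
A=np.c_[q[:,:2],np.ones(len(q))]
m=(q[:,2]>.045)&(q[:,2]<.07)&(px.max(1)<110)&(np.hypot(q[:,0]-.538,q[:,1]+.359)<.04)
print(np.linalg.lstsq(A[m],q[m][:,2],rcond=None)[0])
b=d['pixels'][150:250,220:340,::-1]
cv2.imwrite('pics/w2c.png',cv2.resize(b,(720,600),interpolation=cv2.INTER_CUBIC))
E
```

```text
0.045 3093 ((539.1925048828125, -358.3388671875), (48.368282318115234, 88.52267456054688), 68.88727569580078) [0.05484002 0.0562836  0.05758267]
[0.0003406  0.00131532 0.05662147]
```

View pics/w2c.png

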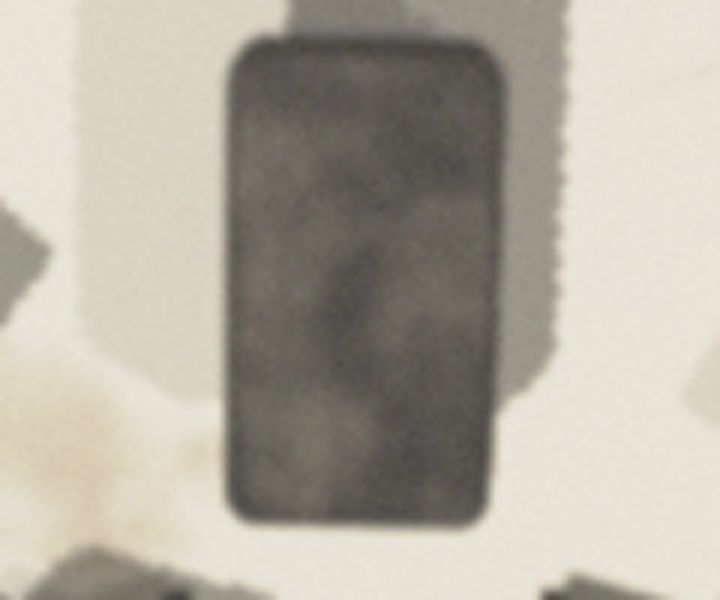

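```bash
python3 - <<'E'
from h import *
from cell import arm
print({k:getattr(arm,k) for k in dir(arm) if 'tip' in k})
d=np.load('w2.npz')
p=wcloud(d,dict(position=np.zeros(3),ee_rot=np.zeros(3)))
ok=d['z_map']>0
for v in range(240,340,8): print(v,[tuple(int(round(1000*x)) for x in p[v,u]) if ok[v,u] and p[v,u,2]<.1 else 0 for u in range(215,350,15)])
E
```

```text
{'tip_reach': 0.019}
240 [0, 0, 0, 0, 0, 0, 0, 0, 0]
248 [0, 0, (12, -19, -15), 0, 0, 0, 0, (11, 19, -14), 0]
256 [(37, -19, -86), (12, -25, -26), (10, -18, -22), 0, 0, 0, 0, (12, 18, -25), (11, 25, -25)]
264 [(36, -18, -90), (11, -23, -35), (10, -17, -31), 0, 0, 0, 0, (12, 17, -35), (11, 24, -34)]
272 [(34, -18, -91), (11, -22, -43), (10, -16, -39), 0, 0, 0, 0, (10, 16, -41), (11, 23, -42)]
280 [(33, -18, -93), (31, -14, -90), (32, -10, -90), (31, -6, -89), (31, -2, -89), (31, 2, -89), (31, 6, -89), (31, 10, -89), (32, 14, -90)]
288 [(32, -17, -96), (30, -14, -93), (30, -10, -91), (30, -6, -91), (30, -2, -91), (30, 2, -91), (30, 6, -93), (30, 10, -92), (30, 14, -93)]
296 [(30, -17, -96), (29, -14, -94), (28, -10, -93), (29, -6, -93), (28, -2, -93), (28, 2, -93), (28, 6, -93), (28, 10, -93), (28, 14, -93)]
304 [(28, -18, -96), (25, -14, -92), (25, -10, -93), (26, -6, -93), (25, -2, -92), (26, 2, -93), (25, 6, -92), (26, 10, -93), (25, 14, -93)]
312 [(25, -18, -96), (10, -18, -73), (-5, -16, -49), 0, 0, 0, 0, (-1, 15, -55), (15, 17, -80)]
320 [(22, -18, -95), (8, -18, -74), (-8, -16, -51), 0, 0, 0, 0, (-4, 15, -56), (13, 17, -81)]
328 [(20, -18, -97), (6, -18, -77), 0, 0, 0, 0, 0, (-9, 16, -55), (10, 17, -82)]
336 [(22, -17, -103), (21, -13, -102), (22, -10, -102), (22, -6, -102), (23, -2, -103), (22, 2, -102), (22, 5, -102), (23, 9, -103), (22, 13, -103)]
```

```bash
python3 - <<'E'
from h import *
for f in('w1','w2'):
    d=np.load(f+'.npz');p=wcloud(d,dict(position=np.zeros(3),ee_rot=np.zeros(3))).reshape(-1,3)[(d['z_map']>0).ravel()]
    m=(abs(p[:,0])<.014)&(abs(p[:,1])<.07)&(p[:,2]<.05)&(p[:,2]>-.06)
    print(f,m.sum(),np.percentile(p[m][:,2],[50,90,97,99,100]).round(4),np.sort(p[m][:,0])[-20:].round(3)[0])
E
```

```text
w1 3339 [-0.0354 -0.0166 -0.0122 -0.0105 -0.0091] 0.012
w2 2143 [-0.0337 -0.0165 -0.0121 -0.0102 -0.009 ] 0.012
```

Wrist depth shows the fingertips at about −10 mm in tool z, so the real grasp point is about 29 mm behind the reported TCP. That explains the miss: the tips only reached the box's top edge. I'll go 29 mm deeper.

Request:
arm_command([
  [[-0.002,0,0.03,0,0,0],[0,0,0.05,0,0,0],[0,0,0.05,0,0,0],[0,0,0.03,0,0,0],[0,0,0.02,0,0,0],[0,0,0.018,0,0,0],[0,0,0.014,0,0,0],[0,0,0,0,0,0]],
], jaw=0.072)

```text
clock: 4.62
position: [0.5365, -0.3571, 0.0131]
ee_rot: [-3.095, 0.536, 0.003]
force: [0.0, -0.6, -0.4]
width: 0.785
gripper_force: 0.0
```

Request:
arm_command([
  [[0,0,0,0,0,0],[0,0,0,0,0,0],[0,0,0,0,0,0],[0,0,0,0,0,0],[0,0,0,0,0,0]],
], jaw=0.03, newtons=35)

```text
clock: 5.25
position: [0.5377, -0.3578, 0.0151]
ee_rot: [3.095, -0.537, 0.002]
force: [-0.5, 0.1, 6.5]
width: 0.54
gripper_force: 34.8
```

Gripped: 49.6 mm wide at 35 N. Now I'll work out the lift and the carry to a hover over the landing.

```bash
cat >> h.py <<'E'
F=.0145  # foot underside ahead of TCP
def tgt(p,x,h,y=0):
    M,t=track(p);return t+M@[x+.0018,y,h+F],R.from_matrix(M@np.diag([-1,1,-1]))
P0=[.6125,.165,np.radians(-107)]
E
python3 - <<'E'
from h import *
from cell import arm
s=arm.observe();cur=(s['position']+[0,0,.17],R.from_rotvec(s['ee_rot']))
g=tgt(P0,.15,.06);print(s['position'],g[0],g[1].as_rotvec())
print(rows(cur,g,12))
E
```

```text
[ 0.53769195 -0.35784934  0.01510146] [0.58148157 0.06354327 0.16767338] [ 2.28188049  1.68850274 -0.50588073]
[[-0.0084,-0.0343,0.0014,-0.0293,-0.0281,-0.1325],[-0.0038,-0.0351,0.0006,-0.0293,-0.0281,-0.1325],[0.0009,-0.0353,-0.0004,-0.0293,-0.0281,-0.1325],[0.0056,-0.0349,-0.0015,-0.0293,-0.0281,-0.1325],[0.01,-0.0338,-0.0028,-0.0293,-0.0281,-0.1325],[0.0143,-0.032,-0.0041,-0.0293,-0.0281,-0.1325],[0.0183,-0.0297,-0.0054,-0.0293,-0.0281,-0.1325],[0.0219,-0.0269,-0.0068,-0.0293,-0.0281,-0.1325],[0.025,-0.0236,-0.0082,-0.0293,-0.0281,-0.1325],[0.0276,-0.0198,-0.0096,-0.0293,-0.0281,-0.1325],[0.0297,-0.0157,-0.0109,-0.0293,-0.0281,-0.1325],[0.0312,-0.0113,-0.0122,-0.0293,-0.0281,-0.1325]]
```

Request:
arm_command([
  [[0,0,-0.02,0,0,0],[0,0,-0.05,0,0,0],[0,0,-0.05,0,0,0],[0,0,-0.05,0,0,0]],
])

```text
clock: 5.75
position: [0.5367, -0.3572, 0.1867]
ee_rot: [-3.095, 0.537, 0.0]
force: [0.4, -0.8, -4.7]
width: 0.546
gripper_force: 34.8
```

Request:
arm_command([
  [[-0.0085,-0.0345,0.0015,-0.0295,-0.028,-0.1325],[-0.004,-0.035,0.0005,-0.0295,-0.028,-0.1325],[0.001,-0.0355,-0.0005,-0.0295,-0.028,-0.1325],[0.0055,-0.035,-0.0015,-0.0295,-0.028,-0.1325],[0.01,-0.034,-0.003,-0.0295,-0.028,-0.1325],[0.0145,-0.032,-0.004,-0.0295,-0.028,-0.1325],[0.0185,-0.0295,-0.0055,-0.0295,-0.028,-0.1325],[0.022,-0.027,-0.007,-0.0295,-0.028,-0.1325],[0.025,-0.0235,-0.008,-0.0295,-0.028,-0.1325],[0.0275,-0.02,-0.0095,-0.0295,-0.028,-0.1325]],
])

```text
clock: 7.0
position: [0.5737, -0.0046, 0.1707]
ee_rot: [2.528, 1.385, -0.442]
force: [0.2, -0.3, -4.5]
width: 0.545
gripper_force: 34.8
```

Request:
arm_command([
  [[0.0295,-0.0155,-0.011,-0.0295,-0.028,-0.1325],[0.031,-0.0115,-0.012,-0.0295,-0.028,-0.1325],[0,0,0,0,0,0],[0,0,0,0,0,0]],
])

```text
clock: 7.5
position: [0.5808, 0.0636, 0.1675]
ee_rot: [2.28, 1.687, -0.506]
force: [0.3, -0.6, -3.4]
width: 0.544
gripper_force: 34.8
```

```bash
python3 - <<'E'
from h import *
from scipy.optimize import minimize
from cell import arm
s=arm.observe();d=arm.get_image('wrist');np.savez('w3.npz',**d);print(s['clock'],s['position'],s['ee_rot'],s['joints'].round(2) if hasattr(s['joints'],'round') else s['joints'],s['width'])
np.savez('s3.npz',position=s['position'],ee_rot=s['ee_rot'])
q=wcloud(d,s).reshape(-1,3)[(d['z_map']>0).ravel()]
# drop gripper and held part
w=(q-s['position'])@R.from_rotvec(s['ee_rot']).as_matrix()
q2=q[~((abs(w[:,1])<.12)&(w[:,2]<.025))]
M,t=track(P0);k=(q2-t)@M
q2=q2[(k[:,0]>-.04)&(k[:,0]<.13)&(abs(k[:,1])<.06)&(q2[:,2]<.13)&(q2[:,2]>-.02)]
print(len(q2))
for st in(P0,[.618,.167,np.radians(-109)],[.608,.16,np.radians(-105)]):
    r=minimize(cost,st,args=(q2,),method='Nelder-Mead',options=dict(initial_simplex=np.array(st)+np.array([[0,0,0],[.008,0,0],[0,.008,0],[0,0,.06]])))
    print(r.x,np.degrees(r.x[2]),r.fun)
cv2.imwrite('pics/w3.png',d['pixels'][:,:,::-1])
E
```

```text
7.5 [0.58075622 0.06359247 0.16748897] [ 2.28046514  1.6866069  -0.50565118] [-0.25  0.59 -0.26  1.55  0.46  1.37 -0.96] 0.5436538041893835
23463
[ 0.61392109  0.16851825 -1.87003041] -107.14485026350204 0.0022434153250552352
[ 0.61399478  0.16909796 -1.86860777] -107.06333888630311 0.002249525373510625
[ 0.6139904   0.16909448 -1.86862078] -107.06408409245155 0.0022498446756924846
```

View pics/w3.png

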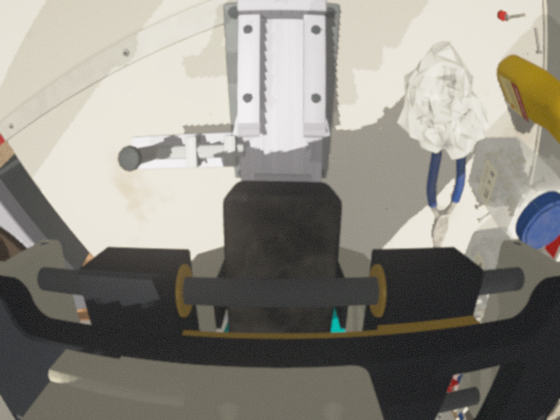

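The view shows the lips' gap centred at column 282 and the held box centred at 283, so they are in line. The knob is at (130,158). I'll check heights and tilt.

```bash
cat >> h.py <<'E'
P1=[.614,.1688,np.radians(-107.1)]
def pose(p,s):
    M,t=track(p);r=R.from_rotvec(s['ee_rot']);f=M.T@(np.array(s['position'])+r.apply([.0018,0,F])-t)
    return (f*1000).round(1),np.degrees((R.from_matrix(M@np.diag([-1,1,-1])).inv()*r).as_rotvec()).round(2)
E
python3 - <<'E'
from h import *
s={k:v for k,v in np.load('s3.npz').items()};d=np.load('w3.npz');print('foot mm',pose(P1,s))
M,t=track(P1);q=wcloud(d,s).reshape(-1,3)[(d['z_map']>0).ravel()];k=(q-t)@M
def st(n,m): A=np.c_[k[m][:,:2],np.ones(m.sum())];print(n,m.sum(),np.linalg.lstsq(A,k[m][:,2],rcond=None)[0].round(4),np.median(k[m][:,2]))
n=abs(k[:,2])<.012
st('channel',n&(k[:,0]>.01)&(k[:,0]<.085)&(abs(k[:,1])<.012))
st('landing',n&(k[:,0]>.092)&(k[:,0]<.115)&(abs(k[:,1])<.025))
st('lips',(abs(k[:,2]-.014)<.006)&(k[:,0]>.01)&(k[:,0]<.08)&(abs(abs(k[:,1])-.022)<.005))
# lip inner edges
for a in(.02,.05,.075):
    m=(abs(k[:,0]-a)<.005)&(k[:,2]>.009)&(k[:,2]<.02);y=k[m][:,1];print(a,'gap',y[(y<0)&(y>-.032)].max(),y[(y>0)&(y<.032)].min(),'outer',y[y>-.035].min(),y[y<.035].max())
m=(k[:,2]>.009)&(k[:,2]<.022)&(abs(abs(k[:,1])-.025)<.004);print('lip end x',np.percentile(k[m][:,0],99))
m=(k[:,2]>.04)&(k[:,2]<.056)&(abs(k[:,0]-.1)<.03)&(abs(k[:,1]+.1)<.03);print('knob top',k[m].mean(0),m.sum())
w=(q-s['position'])@R.from_rotvec(s['ee_rot']).as_matrix();m=(abs(w[:,1])<.02)&(w[:,2]<-.03)&(w[:,2]>-.05)&(w[:,0]>0.012)&(w[:,0]<.07);
A=np.c_[w[m][:,:2],np.ones(m.sum())];print('box top in tool',np.linalg.lstsq(A,w[m][:,2],rcond=None)[0],w[m][:,0].max())
E
```

```text
foot mm (array([153.8,  -0.8,  58. ]), array([-0.14, -0.08, -0.04]))
channel 3251 [ 0.0013 -0.0022 -0.0001] -1.644559776516335e-05
landing 2074 [-0.0046 -0.0016  0.0005] 5.052224815700574e-05
lips 2864 [-0.0015 -0.0017  0.0142] 0.014088091030900371
0.02 gap -0.01518666884361395 0.015066322484514146 outer -0.03078374537024801 0.030618377243417625
0.05 gap -0.015112029604681256 0.014967985312174945 outer -0.030495693478391074 0.03054171041878945
0.075 gap -0.01513880072452448 0.014971388941545635 outer -0.03176073075653284 0.03173922154208491
lip end x 0.10077694009841386
knob top [ 0.09967471 -0.09589262  0.04962097] 511
box top in tool [ 0.06804685  0.00245666 -0.04316848] 0.04605693638092977
```

```bash
python3 - <<'E'
from h import *
s={k:v for k,v in np.load('s3.npz').items()};d=np.load('w3.npz')
w=wcloud(d,dict(position=np.zeros(3),ee_rot=np.zeros(3))).reshape(-1,3)[(d['z_map']>0).ravel()]
for a in np.arange(.012,.05,.004):
    m=(abs(w[:,1])<.018)&(abs(w[:,0]-a)<.002)&(w[:,2]<.0)&(w[:,2]>-.07);print(a.round(3),m.sum(),np.median(w[m][:,2]).round(4) if m.sum() else 0)
g=tgt(P1,.143,.004);print(rows((s['position'],R.from_rotvec(s['ee_rot'])),g,1))
E
```

```text
0.012 710 -0.0416
0.016 727 -0.0415
0.02 752 -0.0416
0.024 765 -0.0415
0.028 803 -0.0416
0.032 816 -0.0416
0.036 852 -0.0416
0.04 868 -0.0415
0.044 1705 -0.038
0.048 1 -0.0324
[[0.0108,0.0007,0.054,0.0024,0.0014,0.0007]]
```

The box sits flat in the grip, with its top at −41.6 mm all along. I'll lower it to just above the landing.

Request:
arm_command([
  [[0.0055,0.0005,0.02,0.0025,0.0015,0],[0.0055,0,0.02,0,0,0],[0,0,0.0145,0,0,0],[0,0,0,0,0,0],[0,0,0,0,0,0]],
])

```text
clock: 8.18
position: [0.5779, 0.0514, 0.1137]
ee_rot: [2.283, 1.689, -0.505]
force: [-0.7, -0.0, -3.8]
width: 0.545
gripper_force: 34.8
```

Request:
arm_command([
  [[0,0,0.0015,0,0,0],[0,0,0.001,0,0,0],[0,0,0.0005,0,0,0],[0,0,0,0,0,0]],
])

```text
clock: 8.68
position: [0.577, 0.0503, 0.1102]
ee_rot: [2.282, 1.69, -0.506]
force: [-0.5, -0.6, -3.1]
width: 0.542
gripper_force: 34.8
```

```bash
python3 - <<'E'
from h import *
from cell import arm
s=arm.observe();print(pose(P1,s),s['force'],s['ft_torque'])
E
```

```text
(array([142. ,  -0.5,   0.3]), array([ 0.02,  0.03, -0.13])) [-0.50473932 -0.55035553 -3.05693722] [ 0.73854092 -0.3324369  -0.03116413]
```

Request:
arm_command([
  [[0.006,0.0005,0,0,0,0],[0.007,0,0,0,0,0],[0.007,0,0,0,0,0],[0.007,0,0,0,0,0],[0.007,0,0,0,0,0],[0.006,0,0,0,0,0],[0,0,0,0,0,0]],
])

```text
clock: 9.55
position: [0.588, 0.0855, 0.093]
ee_rot: [2.282, 1.691, -0.507]
force: [-1.6, -0.5, -4.6]
width: 0.545
gripper_force: 34.8
```

```bash
python3 - <<'E'
from h import *
from cell import arm
s=arm.observe();print(pose(P1,s),s['force'],s['ft_torque'])
E
```

```text
(array([101.4,  -0.3,   0.2]), array([ 0.03,  0.04, -0.17])) [-1.61403849 -0.54372769 -4.5642625 ] [ 0.74913121 -0.30065874 -0.00292888]
```

Entering cleanly with little force, so I'll continue down.

Request:
arm_command([
  [[0.008,0,0,0,0,0],[0.009,0,0,0,0,0],[0.009,0,0,0,0,0],[0.009,0,0,0,0,0],[0.009,0,0,0,0,0],[0.005,0,0,0,0,0],[0.003,0,0,0,0,0],[0,0,0,0,0,0]],
])

```text
clock: 10.55
position: [0.6018, 0.13, 0.0713]
ee_rot: [2.283, 1.69, -0.507]
force: [-0.6, 0.2, -3.0]
width: 0.541
gripper_force: 34.8
```

Request:
arm_command([
  [[0.002,0,0,0,0,0],[0.002,0,0,0,0,0],[0.002,0,0,0,0,0],[0,0,0,0,0,0]],
])

```text
clock: 11.05
position: [0.6033, 0.1346, 0.069]
ee_rot: [2.282, 1.689, -0.508]
force: [-1.3, -2.1, -0.5]
width: 0.542
gripper_force: 34.8
```

```bash
python3 - <<'E'
from h import *
from cell import arm
s=arm.observe();print(pose(P1,s),s['force'],s['ft_torque'])
E
```

```text
(array([44.6, -0.1,  0.3]), array([ 0.03, -0.03, -0.11])) [-1.31076066 -2.05443882 -0.52967626] [ 0.15930997  0.03112456 -0.00156946]
```

Request:
arm_command([
  [[0.0015,0,0,0,0,0],[0.0015,0,0,0,0,0],[0,0,0,0,0,0],[0,0,0,0,0,0]],
])

```text
clock: 11.55
position: [0.6035, 0.1349, 0.0688]
ee_rot: [2.281, 1.685, -0.512]
force: [-5.1, -6.9, 9.0]
width: 0.549
gripper_force: 34.8
```

```bash
python3 - <<'E'
from h import *
from cell import arm
s=arm.observe();print(pose(P1,s),s['force'],s['ft_torque'])
E
```

```text
(array([44.3, -0. ,  0.3]), array([ 0.07, -0.26, -0.03])) [-5.07229662 -6.90304387  9.04714209] [-1.85802094  1.29274779 -0.07119163]
```

About 12 N against the stop with no further travel, so it is home. I'll release, back off and look.

Request:
arm_command([
  [[-0.001,0,0,0,0,0],[0,0,0,0,0,0],[0,0,0,0,0,0],[0,0,0,0,0,0]],
], jaw=0.07)

```text
clock: 12.05
position: [0.604, 0.1372, 0.0679]
ee_rot: [2.283, 1.69, -0.506]
force: [0.3, -0.6, -0.3]
width: 0.761
gripper_force: 0.0
```

Request:
arm_command([
  [[0,0,-0.015,0,0,0],[0,0,-0.03,0,0,0],[0,0,-0.04,0,0,0],[-0.03,0,-0.025,0,0,0],[-0.025,0,0,0,0,0],[0,0,0,0,0,0]],
])

```text
clock: 12.8
position: [0.6033, 0.1311, 0.1922]
ee_rot: [2.284, 1.685, -0.505]
force: [0.0, 0.6, 0.7]
width: 0.756
gripper_force: 0.0
```

```bash
python3 - <<'E'
from h import *
from cell import arm
s=arm.observe();d=arm.get_image('wrist');np.savez('w4.npz',**d);print(s['clock'],s['width'],s['position'],pose(P1,s))
M,t=track(P1);q=wcloud(d,s).reshape(-1,3)[(d['z_map']>0).ravel()];k=(q-t)@M
m=(abs(k[:,2]-.056)<.005)&(abs(k[:,1])<.035)&(k[:,0]>-.02)&(k[:,0]<.13)
print('box top rect x,y',cv2.minAreaRect(k[m][:,:2].astype(np.float32)*1000),np.percentile(k[m][:,0],[1,99]))
A=np.c_[k[m][:,:2],np.ones(m.sum())];print(np.linalg.lstsq(A,k[m][:,2],rcond=None)[0].round(4))
m=(k[:,2]>.04)&(k[:,2]<.056)&(abs(k[:,0]-.1)<.03)&(abs(k[:,1]+.1)<.02);print('knob',k[m].mean(0),m.sum())
g=tgt(P1,.098,.0);M0=g[1]
# closed tool: TCP target in track coords (99.5,-135,hover 80 then 13)
r=R.from_rotvec(s['ee_rot']);
for a in([.0995,-.135,.09],[.0995,-.135,.013]):
    print(r.inv().apply(t+M@a-s['position']).round(4),(r.inv()*M0).as_rotvec().round(3))
cv2.imwrite('pics/w4.png',d['pixels'][:,:,::-1])
E
```

```text
12.8 0.7564578468018616 [0.60329135 0.13107248 0.19224453] (array([ 99.8,   0.9, 110.5]), array([-0.02,  0.02,  0.07]))
box top rect x,y ((46.44137191772461, 0.6302947998046875), (50.23102951049805, 90.19169616699219), 89.07901763916016) [0.00274427 0.08955445]
[ 0.0012 -0.0002  0.0558]
knob [ 0.09888755 -0.09627049  0.0497056 ] 308
[ 0.0019 -0.1359  0.035 ] [ 0.    -0.    -0.001]
[ 0.0019 -0.1359  0.112 ] [ 0.    -0.    -0.001]
```

View pics/w4.png

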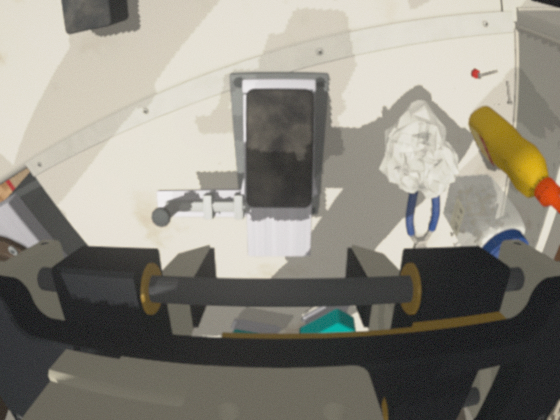

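The supply sits in the track with its box centre at 46.4 mm, against 45 at home and within camera error. The knob is at (161,216), still drawn back. I'll close the jaw, go down on the robot's side of the knob and push.

Request:
arm_command([
  [[0.002,-0.035,0,0,0,0],[0,-0.05,0,0,0,0],[0,-0.051,0.02,0,0,0],[0,0,0.03,0,0,0],[0,0,0.03,0,0,0],[0,0,0.022,0,0,0],[0,0,0.01,0,0,0],[0,0,0,0,0,0]],
], jaw=0.0, newtons=30)

```text
clock: 13.85
position: [0.4591, 0.1298, 0.0881]
ee_rot: [2.282, 1.69, -0.509]
force: [0.7, 0.1, -0.3]
width: 0.005
gripper_force: 0.0
```

```bash
cat >> h.py <<'E'
def ptcp(s):
    M,t=track(P1);return ((np.array(s['position'])-t)@M*1000).round(1),(M.T@np.array(s['force'])).round(1),round(s['clock'],2),s['width']
E
python3 -c "
from h import *
from cell import arm
print(ptcp(arm.observe()))"
```

```text
(array([  97.1, -136.6,   12.2]), array([-0.4,  0.7, -0.1]), 13.85, 0.005168388160353318)
```

Request:
arm_command([
  [[-0.002,0.005,0,0,0,0],[0,0.007,0,0,0,0],[0,0.007,0,0,0,0],[0,0.007,0,0,0,0],[0,0.007,0,0,0,0],[0,0.007,0,0,0,0],[0,0.006,0,0,0,0],[0,0.004,0,0,0,0],[0,0,0,0,0,0]],
])

```text
clock: 14.98
position: [0.5073, 0.1132, 0.0893]
ee_rot: [2.283, 1.689, -0.506]
force: [1.6, -1.2, 1.1]
width: 0.0
gripper_force: 0.0
```

```bash
python3 -c "
from h import *
from cell import arm
print(ptcp(arm.observe()))"
```

```text
(array([ 99.2, -85.6,  12.6]), array([1.1, 1.9, 0.7]), 14.97, 0.00019765632060095913)
```

Request:
arm_command([
  [[0,0.003,0,0,0,0],[0,0.003,0,0,0,0],[0,0.002,0,0,0,0],[0,0,0,0,0,0]],
])

```text
clock: 15.48
position: [0.5147, 0.1109, 0.0894]
ee_rot: [2.283, 1.689, -0.507]
force: [-1.0, 0.2, -0.5]
width: 0.003
gripper_force: 0.4
```

```bash
python3 - <<'E'
from h import *
from cell import arm
s=arm.observe();print(ptcp(s))
d=arm.get_image('scene');np.savez('s5.npz',**d)
M,t=track(P1);q=cloud(d).reshape(-1,3);k=(q-t)@M
d=arm.get_image('wrist');np.savez('w5.npz',**d)
k=(wcloud(d,s).reshape(-1,3)[(d['z_map']>0).ravel()]-t)@M
m=(k[:,2]>.02)&(k[:,2]<.056)&(abs(k[:,0]-.1)<.03)&(k[:,1]>-.11)&(k[:,1]<-.03);print(m.sum(),k[m].mean(0) if m.any() else 0)
cv2.imwrite('pics/w5.png',d['pixels'][:,:,::-1])
E
```

```text
(array([ 99.1, -77.9,  12.7]), array([-0.1, -1. , -0.5]), 15.47, 0.002562292126903213)
494 [ 0.08877581 -0.07754988  0.03841771]
```

View pics/w5.png

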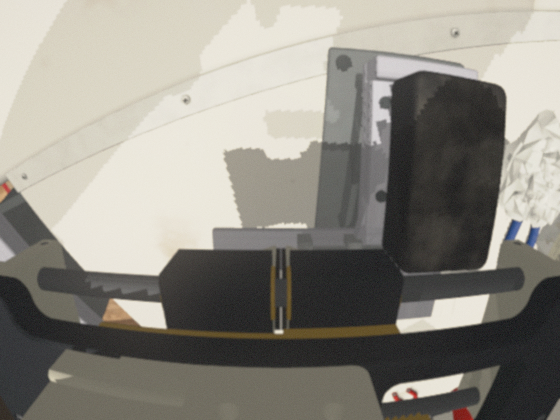

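The view shows the supply at right and the knob hidden behind the gripper near (350,270). I'll push on until the bolt's stop shows as force.

Request:
arm_command([
  [[0,0.002,0,0,0,0],[0,0.002,0,0,0,0],[0,0,0,0,0,0]],
])

```text
clock: 15.95
position: [0.5163, 0.1105, 0.0893]
ee_rot: [2.283, 1.691, -0.511]
force: [-10.0, 1.1, 3.8]
width: 0.002
gripper_force: 4.9
```

```bash
python3 -c "
from h import *
from cell import arm
print(ptcp(arm.observe()))"
```

```text
(array([ 99.1, -76.3,  12.6]), array([ 3.3, -9.9,  2.6]), 15.95, 0.0023075919026859936)
```

Request:
arm_command([
  [[0,0.0015,0,0,0,0],[0,0,0,0,0,0],[0,0,0,0,0,0]],
])

```text
clock: 16.32
position: [0.5164, 0.1104, 0.0893]
ee_rot: [2.283, 1.692, -0.514]
force: [-14.4, 3.3, 6.1]
width: 0.003
gripper_force: 7.5
```

Request:
arm_command([
  [[0,-0.01,0,0,0,0],[0,-0.025,0,0,0,0],[0,0,-0.05,0,0,0],[0,0,-0.05,0,0,0],[0,0,-0.03,0,0,0],[-0.05,0.02,0,0,0,0],[-0.02,0.02,0,0,0,0],[0,0,0,0,0,0]],
])

```text
clock: 17.32
position: [0.5237, 0.0974, 0.2379]
ee_rot: [2.286, 1.683, -0.504]
force: [-0.1, 0.4, -0.8]
width: 0.003
gripper_force: 0.0
```

```bash
python3 - <<'E'
from h import *
from cell import arm
s=arm.observe();d=arm.get_image('wrist');np.savez('w6.npz',**d);print(ptcp(s))
M,t=track(P1);k=(wcloud(d,s).reshape(-1,3)[(d['z_map']>0).ravel()]-t)@M
m=(k[:,2]>.044)&(k[:,2]<.055)&(abs(k[:,0]-.1)<.02)&(k[:,1]<-.032)&(k[:,1]>-.12);print('knob',k[m].mean(0),m.sum())
m=(abs(k[:,2]-.056)<.005)&(abs(k[:,1])<.035)&(k[:,0]>-.02)&(k[:,0]<.13)
print('box',cv2.minAreaRect(k[m][:,:2].astype(np.float32)*1000))
m=(abs(k[:,2]-.013)<.004)&(abs(k[:,1])<.02)&(k[:,0]>.09)&(k[:,0]<.12);print('bar',m.sum(),k[m].mean(0),np.percentile(k[m][:,0],[2,98]))
cv2.imwrite('pics/w6.png',d['pixels'][:,:,::-1])
E
```

```text
(array([171.2, -65.3, 142.9]), array([-0.6, -0.2, -0.6]), 17.32, 0.002797215119170944)
knob [ 0.10001315 -0.05027886  0.04984303] 316
box ((46.61124038696289, 0.18045806884765625), (50.49875259399414, 89.67027282714844), 89.36458587646484)
bar 459 [ 0.10010163 -0.00024467  0.01283469] [0.0951383  0.10508242]
```

View pics/w6.png

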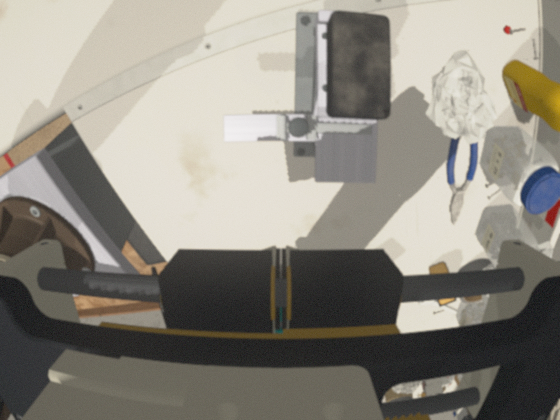

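The knob is at (298,126), −50.3 mm from the centre line, and the bar is across the track. The bar and knob read about 1.1 mm too far up the slope. Taking that off puts the box at 45.5 mm, so the supply is home and locked.

```bash
python3 -c "
from cell import arm
print(arm.sign_off())"
```

```text
the job is handed in; nothing more can be done
None
```

The power supply is home against the end stop, the bolt is shut fully across the open end, and the arm has let go and backed clear; I handed the job in at about 17 s, without a result shown.

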